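# Dispense two fresh AA batteries with the rocker gate

### The arm

A 7-joint arm with a two-finger parallel gripper is mounted at the origin on a cart in front of the work surface, level with it; the furniture and walls round the work are solid. World frame = base frame: x ahead of the robot, y to its left, z up, the work surface at z = 0. Lengths are in m, angles in degrees, forces in N, time in s.
With the tool pointing down it reaches from about 0.425 to 0.875 m from the base axis. Payload 4.7 kg.
Tool frame: the origin (TCP) lies at the very end of the fingers, on their centre line; the grasp point (between the pads) lies 19 mm behind it (env.grasp_offset is the distance from the TCP to the grasp point, in m); z points along the fingers, y is the line along which they close (so a half turn about z gives the same grasp; the last joint's range is limited). The gripper opens to 87 mm and grips with 3 to 60 N. Pads are 19 mm wide; open, the fingers measure 117 mm over their backs; the gripper's body (75 mm by 190 mm) begins 51 mm behind the grasp point.
Start: joints at [64.635, 18.392, -4.016, 83.108, 1.295, 78.541, -3.26], TCP at [0.287, -0.583, 0.223] pointing down, gripper open.
Joint ranges: [-163.93, 163.93], [-17.29, 119.83], [-79.2, 71.16], [3.27, 140.29], [-89.18, 269.18], [5.43, 117.66], [-154.24, 154.24]. Speed limits (degrees/s): [147.25, 147.25, 180, 180, 180, 180, 180].

### API

Orientations are given as [roll, pitch, yaw] about the fixed x, y, z axes, in that order (R = Rz(yaw) Ry(pitch) Rx(roll)).
In Python, from cell import env gives the robot as it stands. The module is installed in compiled form; this text tells all that it offers.
- The arm moves only by the tool drive_tool, never from a script. Its argument "moves" is one flat list of numbers, 5 for each row, row after row: the shift along the tool's x, y, z in units of 40 mm (1.0 is 40 mm), then the turn about the tool's z in units of 10 degrees (1.0 is 10 degrees), then the finger opening in mm, from 0 to 87. A call has 1 to 5 rows; each row is the pose to reach, as a shift and turn from the pose commanded when the call began, along the tool's axes at that moment; what a row does not reach only later rows make up. A row lasts 1/8 s, in which the tool goes at most 62.5 mm and 10.7 degrees, less where a joint would pass 70% of its speed; a pose out of reach is approached as far as the arm can. A call with a gripper value outside its range is refused whole. The fingers move at their own pace and stop on an object; "squeeze" is the grip in N (left out, the last holds). Time passes only in rows, so rows that repeat a pose let the fingers close. It gives the time, the measured TCP pose, the force, the opening and the grip force at its end, in the units of the state.
- env.get_obs(): the state, without advancing time (a new reading comes with each control period).
- env.read_camera(name): name is "scene" or "top"; returns (picture, depth): 480x640x3 uint8, red, green, blue; 480x640 float32, m along the optical axis (not along the pixel's ray), 0 where there is no reading.
- env.camera_model(name): a dict with "K" (3x3 intrinsics, pixels), "rvec" (rotation vector, rad) and "tvec" (3), from world to camera coordinates, as OpenCV has them. Camera axes: x right, y down, z forward; pixel columns grow to the right and rows downward; lengths in m; the calibration is good to about 2 mm. A picture is of the moment at which its call begins. camera_model takes no time and is no camera call.
- env.sign_off(): hands the job in; it is judged then, once.
The state is a dict: "time_s": time; "qpos": joint angles; "joint_velocities": joint speeds; "effort": joint torques, N m; "tool_pos": TCP position; "tool_rot": TCP orientation; "force": force on the tool from outside, world axes, zero at the start; "wrist_torque": the same for the moment, N m; "grip_width": finger opening in m; "grasp_force": force on a finger pad.
Only numpy, scipy, OpenCV 4.12 (cv2) and the standard library are available. Lean on these libraries where they do the work, as an engineer would, in place of code of your own. Each camera call takes 0.05 s, during which the arm holds its last target. There are 200 camera calls.

### The job

The remote control needs two fresh AA batteries: get them out of the AA dispenser, the larger of the two battery dispensers on the desk. Press the pad at the back end of its rocking lever all the way down, so that the gate at the front end lifts and one battery rolls into the pick-up tray, let the lever come fully back up, then press and release it once more, so that exactly two batteries lie in the tray. Do not touch or lift the batteries themselves, do not press the smaller (AAA) dispenser's lever, and leave the remote, the two spent batteries beside it, the USB stick and the screw tray where they are.

Things in the scene. Friction and masses are not known exactly. Their poses are not given: they have to be found in the camera images.
- aa_dispenser: The LARGER dispenser, for AA cells: a dark grey metal lane sloping down 12 degrees to -x, on a base plate, 200 mm long (x), 70 mm wide (y), 75 mm high, fixed to the desk. Origin: centre of its underside. +x runs from the tray (low end) to the press pad (high end). Turned about z, on either side of the smaller one. Five cells lie across the lane behind the gate (x -38 to +34 mm)
- aa_dispenser_lever (a joint): Rocking lever of the AA dispenser, rad: 0 = pad up, gate down (a spring returns it), 0.235 = pad down on its stop, gate fully lifted. Above about 0.18 the first cell is let through, while two pins rise through the floor and hold the next until the lever is back: one cell per full press. Pivot along the dispenser's y at x = +29 mm, 48 mm above the desk
- aa_dispenser_pad (a point): Centre of the top of the AA press pad: black ribbed rubber, 32 mm (x) by 27 mm (y), on an aluminium tab at the high end of the rocker, x = +75 mm in the dispenser's frame, 72 mm above the desk when up; moves with the lever. Up it rises 12 degrees to the back, down it is level. It goes 11 mm down to its stop, with about 2 N at first and 4 N at the stop
- aaa_dispenser: The SMALLER dispenser, for AAA cells (10.5 mm thick, 44.5 mm long), same make and axes: 148 mm long, 63 mm wide, 56 mm high, fixed to the desk, holding four cells. Not to be used. Origin: centre of the underside
- aaa_dispenser_lever (a joint): Rocking lever of the AAA dispenser, rad: 0 = up (at rest), 0.235 = pressed. Must stay up
- aa_cell_1: The AA cell nearest the gate, first to come out: grey with a white end, 14.5 mm thick, 50.5 mm long. Origin at its centre, y along its length. It comes to lie in the tray: the open part of the lane before the gate, x -97 to -42 mm in the dispenser's frame, 12 to 23 mm above the desk, with an 11 mm lip at the low end
- aa_cell_2: The second AA cell in the lane, same make
- aa_cell_3: The third AA cell in the lane, same make; stays behind the gate
- remote: Black remote control lying on the desk, 172 x 46 x 19 mm. Origin: centre of its underside. Bystander
- battery_1: Spent battery (green and white) lying on the desk by the remote, 15 x 50 x 15 mm. Origin: centre of its underside. Bystander
- battery_2: Spent battery (red and white) lying on the desk by the remote, 15 x 50 x 15 mm. Origin: centre of its underside. Bystander
- usb_stick: Red USB stick lying on the desk, 17 x 46 x 8 mm. Origin: centre of its underside. Bystander
- screw_tray: Small round grey steel tray with screws, 97 mm across, 16 mm high, on the desk. Origin: centre of its underside. Bystander

How it is judged (in metres and radians):
On the way, in this order (a step that is already met when the one before it is completed fails the run):
1. the AA dispenser's lever is pressed (value of joint aa_dispenser_lever above 0.12 rad), for 0.02 s.
2. the first AA cell is in the tray and the lever has come back up, the second cell still behind the gate (x of aa_cell_1 in the frame of aa_dispenser below -0.055 m and value of joint aa_dispenser_lever below 0.04 rad and x of aa_cell_2 in the frame of aa_dispenser above -0.04 m), for 0.1 s.
3. the lever is pressed a second time (value of joint aa_dispenser_lever above 0.12 rad), for 0.02 s.
At the end, for the whole second after the job is handed in: The first two AA cells lie still in the AA dispenser's tray (centres more than 25 mm before the gate, within 15 mm of the lane's middle, less than 35 mm above the desk), the third is still behind the gate, and both levers are back up (within 0.04 rad) (value of joint each of aa_dispenser_lever, aaa_dispenser_lever below 0.04 rad and x of aa_cell_3 in the frame of aa_dispenser above -0.035 m and x of aa_cell_1 in the frame of aa_dispenser between -0.1 and -0.062 m and y of aa_cell_1 in the frame of aa_dispenser between -0.015 and 0.015 m and height (world z) of each of aa_cell_1, aa_cell_2 below 0.035 m and linear speed of each of aa_cell_1, aa_cell_2 below 0.02 m/s and x of aa_cell_2 in the frame of aa_dispenser between -0.1 and -0.062 m and y of aa_cell_2 in the frame of aa_dispenser between -0.015 and 0.015 m); the robot touches nothing.
It fails at once if a fingertip or the gripper touches an AA cell (contact force between any of the fingers, the arm and aa_cell_1 above 0.3 N or contact force between any of the fingers, the arm and aa_cell_2 above 0.3 N or contact force between any of the fingers, the arm and aa_cell_3 above 0.3 N).
It fails at once if an AA cell is lifted out of the lane (height (world z) of any of aa_cell_1, aa_cell_2, aa_cell_3 above 0.07 m).
It fails at once if the third AA cell comes out (x of aa_cell_3 in the frame of aa_dispenser below -0.045 m).
It fails at once if the AAA dispenser's lever is pressed (value of joint aaa_dispenser_lever above 0.06 rad).
It fails at once if the remote, a spent battery, the USB stick or the screw tray is moved by more than 15 mm or lifted (distance of any of remote, battery_1, battery_2, usb_stick, screw_tray from where it was at the start of the episode above 0.015 m).
It also fails if it takes over 38 s, if anything falls off the work surface, if the arm or the gripper's body presses on something with over 40 N, if the wrist force passes 120 N, or if a joint passes its speed limit or range.

## Working session

There is one attempt and no reset: what is moved stays moved. The work goes in short steps, Python scripts to look and compute and a tool call to move; the robot and the scene stay as the last step left them, time stands still between calls to the robot, and variables do not carry over. Pictures are saved under pics/ and viewed, at most 10 in all, crops included, and the job is handed in when it is done.

Besides the shell and the picture viewer there is one more tool, called as name(argument=value, ...), one argument or row to a line, values as JSON. drive_tool: Moves the arm, as the interface text tells. Its arguments: {"type":"object","properties":{"moves":{"type":"array","items":{"type":"number"}},"squeeze":{"type":"number"}},"required":["moves"]}

```bash
mkdir -p pics
cat > h.py <<'E'
import numpy as np, cv2
from cell import env
def snap(n,f):
    im,d=env.read_camera(n); cv2.imwrite('pics/'+f+'.png',im[:,:,::-1]); np.save('pics/'+f+'.npy',d); return im,d
def cloud(n,d):
    m=env.camera_model(n);K=np.array(m['K']);R=cv2.Rodrigues(np.array(m['rvec'],float))[0];t=np.array(m['tvec'],float).ravel()
    v,u=np.mgrid[:d.shape[0],:d.shape[1]]
    c=np.stack([(u-K[0,2])/K[0,0]*d,(v-K[1,2])/K[1,1]*d,d],-1)
    return (c-t)@R
E
python3 - <<'E'
from h import *
for n in('scene','top'): snap(n,n+'0')
o=env.get_obs(); print(o['time_s'],o['tool_pos'],o['tool_rot'],o['force'],o['qpos'])
E
```

```text
0.1 [ 0.28643222 -0.58293222  0.22156888] [-1.79901253e+02  5.87372054e-03  2.61735758e+01] [ 0.3660268   0.81315572 -0.21686645] [64.63554302 18.43492249 -4.01571393 83.16800175  1.2954628  78.54108211
 -3.26074824]
```

View pics/top0.png

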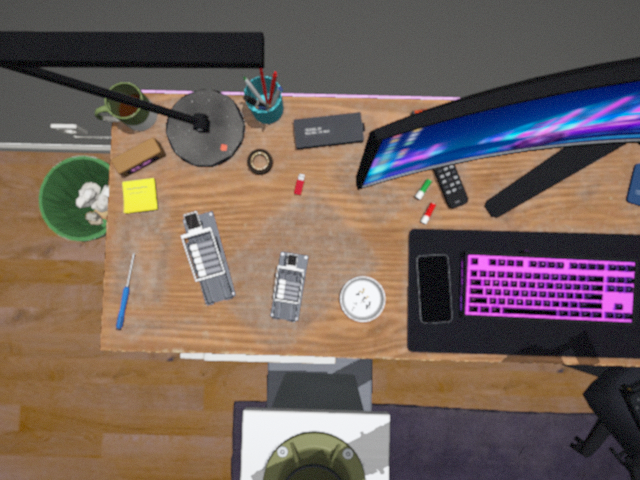

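View pics/scene0.png

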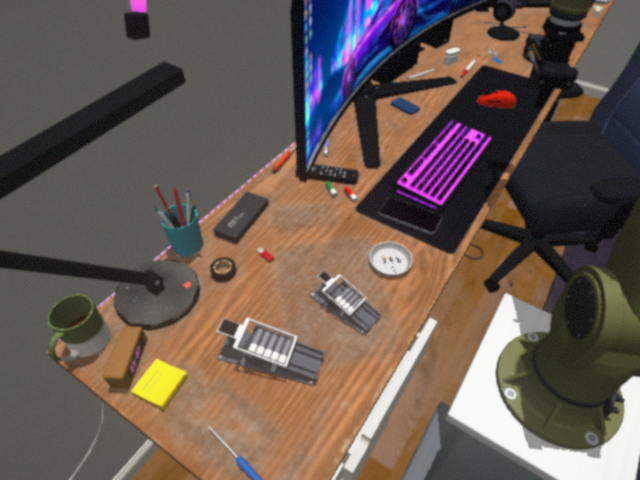

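The top view shows the AA dispenser at about (207,257), with its black pad at (192,220) and its tray at the lower end near (220,290). The AAA dispenser is at (290,287). In the scene view the AA pad is near (229,328).

Run:
```python
from h import *
for n,(u0,u1,v0,v1),s in(('top',(175,240,205,310),(192,220)),('scene',(210,330,310,390),(229,328))):
    im=cv2.imread(f'pics/{n}0.png'); P=cloud(n,np.load(f'pics/{n}0.npy'))
    g=im.max(2); m=np.zeros(g.shape,np.uint8); m[v0:v1,u0:u1]=(g[v0:v1,u0:u1]<60)
    k,l,st,c=cv2.connectedComponentsWithStats(m)
    for i in range(1,k):
        if st[i,4]>25:
            q=P[l==i]; print(n,st[i],c[i].round(1),np.median(q,0).round(4),q.min(0).round(3),q.max(0).round(3))
    # whole dispenser
    q=P[v0:v1,u0:u1].reshape(-1,3); q=q[(q[:,2]>.012)&(q[:,2]<.1)]
    r=cv2.minAreaRect((q[:,:2]*1000).astype(np.float32)); print(n,'rect mm',r, 'zmax',np.percentile(q[:,2],[50,98]).round(3))
    w=P[v0:v1,u0:u1][(P[v0:v1,u0:u1,2]>.05)]; print('tall pts',len(w),np.median(w,0).round(3))
P=cloud('top',np.load('pics/top0.npy')); q=P[(P[...,2]>.12)&(abs(P[...,0]-.55)<.35)&(P[...,1]>-.3)&(P[...,1]<.6)]
H,e=np.histogramdd(q[:,:2],bins=[np.arange(.2,.95,.1),np.arange(-.3,.65,.1)]);print(H.astype(int))
for n in('top','scene'): print(env.camera_model(n)['K'][0], (-cv2.Rodrigues(np.array(env.camera_model(n)['rvec'],float))[0].T@np.array(env.camera_model(n)['tvec']).ravel()).round(2))
a=cv2.imread('pics/top0.png')[195:315,160:310];b=cv2.imread('pics/scene0.png')[260:390,200:390]
cv2.imwrite('pics/c.png',np.vstack([cv2.resize(a,(380,300),interpolation=2),cv2.resize(b,(380,290),interpolation=2)]))
```

```text
top [192 215   6  13  53] [193.8 221. ] [0.5529 0.2622 0.0718] [0.54  0.256 0.067] [0.565 0.267 0.077]
top rect mm ((477.471435546875, 241.64749145507812), (196.72483825683594, 67.26151275634766), 16.061630249023438) zmax [0.044 0.075]
tall pts 692 [0.528 0.26  0.066]
scene rect mm ((477.4327087402344, 247.45822143554688), (196.91238403320312, 68.5457534790039), 18.117507934570312) zmax [0.042 0.074]
tall pts 899 [0.524 0.268 0.065]
[[   0    0    0    0    0    0    0    0    0]
 [   0    0    0    0    0    0    0    0    0]
 [   0    0 1217    0    0    0    0    0    0]
 [   0    0    0    0    0    0    0    0    0]
 [4889 4463 1584    0    0    0    0    0    0]
 [ 124    0    0  548 2631 2555 3208 2338    0]
 [3740 3637 3536 3498 2110 1800 1778 1758  979]]
[516.39654401   0.         321.12132262] [ 0.46 -0.02  1.14]
[451.00990556   0.         323.42752379] [0.17 0.55 0.8 ]
```

View pics/c.png

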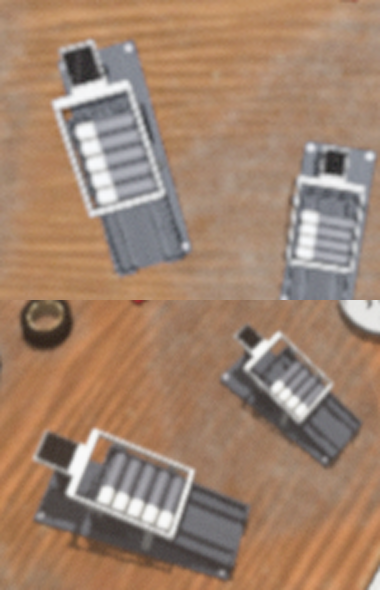

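Measured: the AA dispenser is centred near (0.477, 0.244), yaw about 17°, 197 x 68 mm, which matches the AA size. The pad is at about (0.552, 0.263, 0.072), matching the given height of 72 mm. Next I'll move above the pad at the present height, closing the fingers on the way.

drive_tool(
  moves=[1.0, -1.05, 0, 0, 0, 2.0, -2.1, 0, 0, 0, 3.0, -3.15, 0, 0, 0, 4.0, -4.2, 0, 0, 0, 5.0, -5.25, 0, 0, 0],
  squeeze=10,
)

```text
time_s: 0.72
tool_pos: [0.3737, -0.3047, 0.2223]
tool_rot: [-180.0, 0.0, 26.2]
force: [1.5, 0.3, 0.5]
grip_width: 0.0448
grasp_force: 0.0
```

drive_tool(
  moves=[1.0, -1.05, 0, 0, 0, 2.0, -2.1, 0, 0, 0, 3.0, -3.15, 0, 0, 0, 4.0, -4.2, 0, 0, 0, 5.0, -5.25, 0, 0, 0],
)

```text
time_s: 1.35
tool_pos: [0.4604, -0.0283, 0.2224]
tool_rot: [180.0, 0.0, 26.2]
force: [0.8, -0.3, -0.1]
grip_width: 0.0014
grasp_force: 0.0
```

drive_tool(
  moves=[1.05, -1.1, 0, 0.2, 0, 2.1, -2.2, 0, 0.4, 0, 3.2, -3.3, 0, 0.6, 0, 4.3, -4.5, 0, 0.8, 0, 5.2, -5.5, 0, 0.9, 0],
)

```text
time_s: 1.98
tool_pos: [0.5504, 0.2609, 0.2221]
tool_rot: [-180.0, 0.0, 17.1]
force: [1.3, -0.3, 1.3]
grip_width: 0.0005
grasp_force: 0.0
```

drive_tool(
  moves=[0, 0, 1.5, 0, 0, 0, 0, 2.5, 0, 0, 0, 0, 2.5, 0, 0],
)

```text
time_s: 2.35
tool_pos: [0.5475, 0.2577, 0.1188]
tool_rot: [180.0, 0.4, 17.2]
force: [-0.5, 0.7, 0.9]
grip_width: 0.0006
grasp_force: 0.0
```

Run:
```python
from h import *
o=env.get_obs(); print(o['time_s'],o['tool_pos'],o['tool_rot'],o['force'],o['grip_width'])
for n,(u0,u1,v0,v1) in(('top',(150,270,180,300)),('scene',(180,330,260,390))):
    im,d=snap(n,n+'1'); cv2.imwrite('pics/'+n+'1c.png',cv2.resize(im[v0:v1,u0:u1,::-1],None,fx=3,fy=3,interpolation=2))
a,b=[cv2.imread(f'pics/{n}1c.png') for n in('top','scene')]
cv2.imwrite('pics/d.png',np.hstack([cv2.resize(a,(380,380)),cv2.resize(b,(420,380))]))
# pad in original scene view, by height and darkness
im=cv2.imread('pics/scene0.png');P=cloud('scene',np.load('pics/scene0.npy'))
m=(im.max(2)<75)&(P[...,2]>.055)&(P[...,2]<.09)&(abs(P[...,0]-.55)<.04)&(abs(P[...,1]-.265)<.04)
q=P[m];print(len(q),np.median(q,0),q.min(0),q.max(0))
```

```text
2.35 [0.54751913 0.25766762 0.11882203] [179.9681312    0.44589116  17.19399278] [-0.51372618  0.69779281  0.92089545] 0.0006130313964339085
130 [0.55353212 0.27125763 0.07270109] [0.54097668 0.25993661 0.0690163 ] [0.5669942 0.2824729 0.076539 ]
```

View pics/d.png

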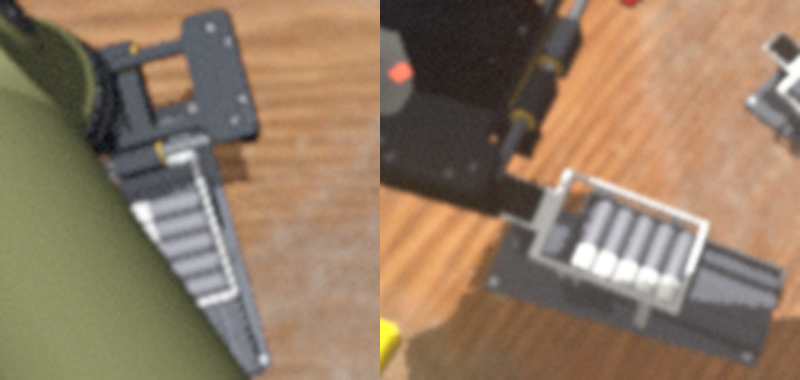

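The gripper is above the pad: in the scene crop the fingertips are just over the pad tab at about (530,200), and no cell is near them. The two views put the pad at y = 0.262 and 0.271, so I'll aim for 0.266.

drive_tool(
  moves=[0.06, -0.1, 0.6, 0, 0, 0.06, -0.1, 1.1, 0, 0, 0.06, -0.1, 1.1, 0, 0],
)

```text
time_s: 2.82
tool_pos: [0.5508, 0.2629, 0.078]
tool_rot: [180.0, 0.1, 17.1]
force: [-1.2, 0.0, -0.3]
grip_width: 0.0002
grasp_force: 0.0
```

drive_tool(
  moves=[0, 0, 0.1, 0, 0, 0, 0, 0.2, 0, 0, 0, 0, 0.3, 0, 0, 0, 0, 0.35, 0, 0, 0, 0, 0.35, 0, 0],
)

```text
time_s: 3.45
tool_pos: [0.5519, 0.264, 0.065]
tool_rot: [-180.0, -0.1, 17.2]
force: [2.5, 1.1, 3.2]
grip_width: 0.0005
grasp_force: 1.8
```

drive_tool(
  moves=[0, 0, 0.07, 0, 0, 0, 0, 0.1, 0, 0, 0, 0, 0.1, 0, 0],
)

```text
time_s: 3.82
tool_pos: [0.5522, 0.2641, 0.0612]
tool_rot: [-180.0, -0.1, 17.2]
force: [4.2, 1.4, 5.8]
grip_width: 0.0005
grasp_force: 3.1
```

drive_tool(
  moves=[0, 0, 0.04, 0, 0, 0, 0, 0.07, 0, 0, 0, 0, 0.07, 0, 0, 0, 0, 0.07, 0, 0],
)

```text
time_s: 4.32
tool_pos: [0.5525, 0.2643, 0.0604]
tool_rot: [180.0, -0.2, 17.2]
force: [-0.1, -0.6, 17.3]
grip_width: 0.0005
grasp_force: 8.4
```

Run:
```python
from h import *
im,d=snap('scene','s2'); cv2.imwrite('pics/s2c.png',cv2.resize(im[290:400,200:340,::-1],None,fx=4,fy=4,interpolation=2))
```

```text
(no output)
```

View pics/s2c.png

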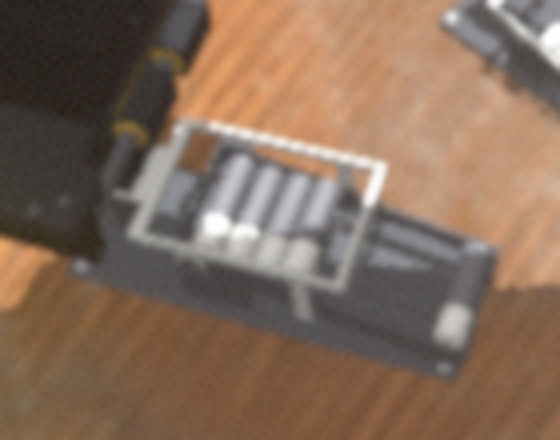

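The lever is on its stop (17 N). One cell lies at the low end of the tray at about (463,295), and four are still held behind the gate. Releasing now.

drive_tool(
  moves=[0, 0, -0.2, 0, 0, 0, 0, -0.4, 0, 0, 0, 0, -0.6, 0, 0, 0, 0, -0.6, 0, 0, 0, 0, -0.6, 0, 0],
)

```text
time_s: 5.0
tool_pos: [0.5508, 0.2634, 0.0811]
tool_rot: [180.0, 0.1, 17.2]
force: [-0.4, -0.2, 0.2]
grip_width: 0.0007
grasp_force: 0.0
```

Run:
```python
from h import *
print(env.get_obs()['force'],env.get_obs()['tool_pos'])
im,d=snap('scene','s3'); cv2.imwrite('pics/s3c.png',cv2.resize(im[290:400,200:340,::-1],None,fx=4,fy=4,interpolation=2))
```

```text
[-0.36907047 -0.19232994  0.22510495] [0.55075401 0.26335622 0.0811186 ]
```

View pics/s3c.png

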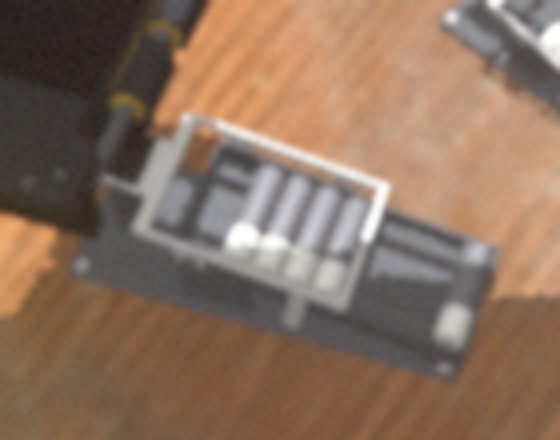

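The lever is up, the remaining four cells have rolled on to the gate, and one cell is in the tray at (460,300). Second press, same depth.

drive_tool(
  moves=[0, 0, 0.2, 0, 0, 0, 0, 0.3, 0, 0, 0, 0, 0.4, 0, 0, 0, 0, 0.5, 0, 0, 0, 0, 0.57, 0, 0],
)

```text
time_s: 5.68
tool_pos: [0.5528, 0.2643, 0.0604]
tool_rot: [-180.0, -0.2, 17.2]
force: [-0.1, -1.1, 19.5]
grip_width: 0.0003
grasp_force: 9.4
```

drive_tool(
  moves=[0, 0, 0.03, 0, 0, 0, 0, 0.03, 0, 0, 0, 0, 0.03, 0, 0, 0, 0, 0.03, 0, 0],
)

```text
time_s: 6.18
tool_pos: [0.5528, 0.2644, 0.0605]
tool_rot: [180.0, -0.2, 17.2]
force: [0.5, 0.1, 15.3]
grip_width: 0.0007
grasp_force: 7.7
```

drive_tool(
  moves=[0, 0, -0.2, 0, 0, 0, 0, -0.4, 0, 0, 0, 0, -0.7, 0, 0, 0, 0, -1.5, 0, 0, 0, 0, -2.5, 0, 0],
)

```text
time_s: 6.8
tool_pos: [0.55, 0.263, 0.1575]
tool_rot: [180.0, 0.2, 17.2]
force: [0.1, -0.5, 1.2]
grip_width: 0.0005
grasp_force: 0.0
```

drive_tool(
  moves=[0, 0, -0.5, 0, 0, 0, 0, -0.5, 0, 0, 0, 0, -0.5, 0, 0],
)

```text
time_s: 7.18
tool_pos: [0.5504, 0.263, 0.176]
tool_rot: [180.0, 0.2, 17.2]
force: [0.3, -1.1, -0.5]
grip_width: 0.0002
grasp_force: 0.0
```

Run:
```python
from h import *
print(env.get_obs()['force'],env.get_obs()['tool_pos'])
im,d=snap('scene','s4'); cv2.imwrite('pics/s4c.png',cv2.resize(im[290:400,200:340,::-1],None,fx=4,fy=4,interpolation=2))
```

```text
[ 0.27853491 -1.07657725 -0.53410402] [0.5503582  0.26303193 0.17601621]
```

View pics/s4c.png

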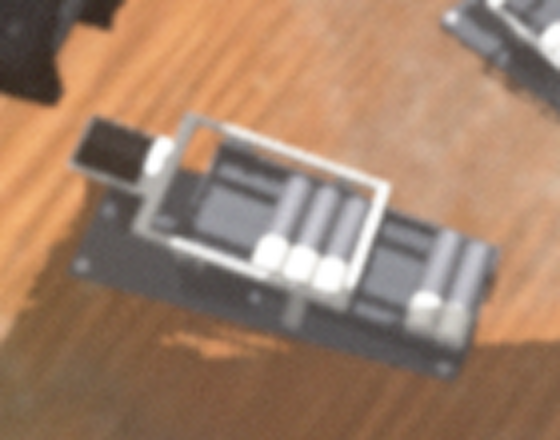

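Two cells lie side by side in the tray at (432,275) and (462,290). Three remain behind the gate, the lever is up and the gripper is clear.

```bash
python3 -c "
from cell import env
print(env.sign_off())"
```

```text
the job is handed in; nothing more can be done
None
```

I pressed and released the AA dispenser's lever fully twice; the last picture shows two batteries in the tray, three behind the gate and the lever up, and I handed the job in at about 7 s (no verdict came back).

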